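# Load the manifold jig with its four pipe stubs

## Robot

A 6-joint arm with a two-finger parallel gripper is mounted at the origin on a cart in front of the work surface, level with it; the furniture and walls round the work are solid. World frame = base frame: x ahead of the robot, y to its left, z up, the work surface at z = 0. Lengths are in mm, angles in degrees, forces in N, time in s.
With the tool pointing down it reaches from about 350 to 850 mm from the base axis. Payload 8.1 kg.
Tool frame: the origin (TCP) lies between the finger pads; the fingertips stand 22 mm ahead of it and the grasp point (between the pads) lies 3 mm ahead of it; z points along the fingers, y is the line along which they close (so a half turn about z gives the same grasp; the last joint's range is limited). The gripper opens to 85 mm and grips with 20 to 120 N. Pads are 22 mm wide; open, the fingers measure 114 mm over their backs; the gripper's body (76 mm by 85 mm) begins 54 mm behind the grasp point. The pads swing forward as they close: fully open they stand 13 mm farther back than shut.
Start: joints at [-70.382, 7.471, 85.268, -0, 87.261, -4.893], TCP at [248.942, -545.924, 253.292] pointing down, gripper open.
Joint ranges: [-169.43, 169.43], [-51.17, 129.36], [1.28, 143.12], [-76.62, 256.62], [0, 156.53], [-152.29, 152.29]. Speed limits (degrees/s): [136.94, 136.94, 159.86, 180, 180, 180].

## Interface

Orientations are given as [roll, pitch, yaw] about the fixed x, y, z axes, in that order (R = Rz(yaw) Ry(pitch) Rx(roll)).
In Python, from bench import sense, snapshot, calibration, hand_in gives the robot as it stands.
- The arm moves only by the shell command python3 -m crank 'ROWS' [FORCE]. ROWS is JSON, a list of rows, each a list of 5 numbers: the shift along the tool's x, y, z in cm, then the turn about the tool's z in rad, then the finger opening in cm, from 0 to 8.54. A call has 1 to 20 rows; each row is the pose to reach, as a shift and turn from the pose commanded when the call began, along the tool's axes at that moment; what a row does not reach only later rows make up. A row lasts 1/10 s, in which the tool goes at most 50 mm and 8.59 degrees, less where a joint would pass 70% of its speed; a pose out of reach is approached as far as the arm can. A call with a gripper value outside its range is refused whole. The fingers move at their own pace and stop on an object; FORCE is the grip in N (left out, the last holds). Time passes only in rows, so rows that repeat a pose let the fingers close. It gives the time, the measured TCP pose, the force, the opening and the grip force at its end, in the units of the state.
- sense(): the state, without advancing time (a new reading comes with each control period).
- snapshot(name): name is "scene" or "top" or "wrist"; returns (picture, depth): 420x560x3 uint8, red, green, blue; 420x560 float32, mm along the optical axis (not along the pixel's ray), 0 where there is no reading.
- calibration(name): a dict with "fovy" (degrees; the focal length in pixels is half the picture's height over the tangent of half this angle, whatever the lens; pixels are square), "cx", "cy" (the principal point, pixels), "rvec" (rotation vector, rad) and "tvec" (3), from world to camera coordinates, as OpenCV has them; the wrist camera has in their place "tool_from_camera" (4x4, takes a point from camera to tool coordinates, whose origin is the TCP and whose axes are the flange's). Camera axes: x right, y down, z forward; pixel columns grow to the right and rows downward; lengths in mm; the calibration is good to about 2 mm. A picture is of the moment at which its call begins: read the wrist's pose just before it. calibration takes no time and is no camera call.
- hand_in(): hands the job in; it is judged then, once.
The state is a dict: "time": time; "joint_pos": joint angles; "qd": joint speeds; "joint_efforts": joint torques, N m; "tool_pos": TCP position; "tcp_rot": TCP orientation; "ft_force": force on the tool from outside, world axes, zero at the start; "wrist_torque": the same for the moment, N m; "finger_gap": finger opening in mm; "grip_force": force on a finger pad.
Only numpy, scipy, OpenCV 4.12 (cv2) and the standard library are available. Lean on these libraries where they do the work, as an engineer would, in place of code of your own. Each camera call takes 0.05 s, during which the arm holds its last target. There are 200 camera calls.

## Task

The four pipe stubs for a manifold have been cut and lie in a row in the V-notched timber cradle. Move them over to the gluing jig: lay each one in the saddle made for its diameter, seated fully down in both plates and centred lengthwise so that it stands out evenly at both ends. When all four lie in their own saddles, released and still, their centre lines are level and the manifold can be glued.

Things in the scene. Friction and masses are not known exactly. Their poses are not given: they have to be found in the camera images.
- pipe_16: straight blue plastic pipe, outer diameter 16 mm, 100 mm long, loose; the four pipes differ only in diameter (16, 25, 32, 40). Origin in the middle of its axis, 39.3 mm above the bench while it lies in the cradle. x runs along the pipe (either way; it may be rolled about it). Grasp across the middle, from straight above, between the cradle's bars, at axis height.
- pipe_25: straight blue plastic pipe, outer diameter 25 mm, 100 mm long, loose; the four pipes differ only in diameter (16, 25, 32, 40). Origin in the middle of its axis, 45.7 mm above the bench while it lies in the cradle. x runs along the pipe (either way; it may be rolled about it). Grasp across the middle, from straight above, between the cradle's bars, at axis height.
- pipe_32: straight blue plastic pipe, outer diameter 32 mm, 100 mm long, loose; the four pipes differ only in diameter (16, 25, 32, 40). Origin in the middle of its axis, 50.6 mm above the bench while it lies in the cradle. x runs along the pipe (either way; it may be rolled about it). Grasp across the middle, from straight above, between the cradle's bars, at axis height.
- pipe_40: straight blue plastic pipe, outer diameter 40 mm, 100 mm long, loose; the four pipes differ only in diameter (16, 25, 32, 40). Origin in the middle of its axis, 56.3 mm above the bench while it lies in the cradle. x runs along the pipe (either way; it may be rolled about it). Grasp across the middle, from straight above, between the cradle's bars, at axis height.
- saddle_16: grey plastic saddle of the 16 mm pipe: two upright plates, 8 mm thick, 56 mm free between them for the fingers; round-bottomed notch 18.4 mm wide, its mouth flared to 30.4. Origin: where the middle of the seated pipe's axis belongs, midway between the plates, 52 mm above the bench, 6 below their top, 8 above the notch bottom. x along the pipe (either way), z up.
- saddle_25: grey plastic saddle of the 25 mm pipe: two upright plates, 8 mm thick, 56 mm free between them for the fingers; round-bottomed notch 27.4 mm wide, its mouth flared to 39.4. Origin: where the middle of the seated pipe's axis belongs, midway between the plates, 52 mm above the bench, 6 below their top, 12.5 above the notch bottom. x along the pipe (either way), z up.
- saddle_32: grey plastic saddle of the 32 mm pipe: two upright plates, 8 mm thick, 56 mm free between them for the fingers; round-bottomed notch 34.4 mm wide, its mouth flared to 46.4. Origin: where the middle of the seated pipe's axis belongs, midway between the plates, 52 mm above the bench, 6 below their top, 16 above the notch bottom. x along the pipe (either way), z up.
- saddle_40: grey plastic saddle of the 40 mm pipe: two upright plates, 8 mm thick, 56 mm free between them for the fingers; round-bottomed notch 42.4 mm wide, its mouth flared to 54.4. Origin: where the middle of the seated pipe's axis belongs, midway between the plates, 52 mm above the bench, 6 below their top, 20 above the notch bottom. x along the pipe (either way), z up.
- cradle: timber cradle holding the pipes at the start, fixed: two light bars 260 x 12 x 46 mm high, 52 mm free between them down to the bench, a flat tie 8 mm high at each end. Four V notches, 90 degrees, 18 mm deep, 65 mm apart; the pipes lie across in any order. Origin on the bench at its middle, x along the pipes, y along the row. Either it or the jig stands nearer the robot.
- jig_board: gluing jig: plywood board 106 x 260 x 12 mm on the bench, fixed, with two aluminium tracks; the four saddles are bolted on it in a row in any order, 65 mm apart, on bases 6 mm thick. A centred pipe stands out 14 mm beyond the plates at each end. Origin on the underside at its middle, x along the pipes, y along the row.

How it is judged (in metres and radians):
At the end, for the whole second after the job is handed in: Each of the four pipes lies at rest and released in the saddle of its own diameter: its middle within 12 mm, seen from above, of the saddle's middle, its axis within 3 mm of the saddle's centre height and within 0.06 rad of the saddle's direction (horizontal distance between pipe_16 and saddle_16 below 0.012 m and z of pipe_16 in the frame of saddle_16 between -0.003 and 0.003 m and angle between the x axis of pipe_16 and the x axis of saddle_16, either way round below 0.06 rad and linear speed of each of pipe_16, pipe_25, pipe_32, pipe_40 below 0.02 m/s and contact force between each of pipe_16, pipe_25, pipe_32, pipe_40 and the fingers below 0.1 N and horizontal distance between pipe_25 and saddle_25 below 0.012 m and z of pipe_25 in the frame of saddle_25 between -0.003 and 0.003 m and angle between the x axis of pipe_25 and the x axis of saddle_25, either way round below 0.06 rad and horizontal distance between pipe_32 and saddle_32 below 0.012 m and z of pipe_32 in the frame of saddle_32 between -0.003 and 0.003 m and angle between the x axis of pipe_32 and the x axis of saddle_32, either way round below 0.06 rad and horizontal distance between pipe_40 and saddle_40 below 0.012 m and z of pipe_40 in the frame of saddle_40 between -0.003 and 0.003 m and angle between the x axis of pipe_40 and the x axis of saddle_40, either way round below 0.06 rad); the robot touches nothing.
It also fails if it takes over 93 s, if anything falls off the work surface, if the arm or the gripper's body presses on something with over 40 N, if the wrist force passes 120 N, or if a joint passes its speed limit or range.

## Working session

There is one attempt and no reset: what is moved stays moved. The work goes in short steps, Python scripts to look and compute and a shell command to move; the robot and the scene stay as the last step left them, time stands still between calls to the robot, and variables do not carry over. Pictures are saved under pics/ and viewed, at most 14 in all, crops included, and the job is handed in when it is done.

```bash
ls; mkdir -p pics; python3 - <<'E'
from bench import *
import cv2,numpy as np
s=sense();print(s)
for n in("top","scene"):
    p,d=snapshot(n);cv2.imwrite(f"pics/{n}0.png",p[:,:,::-1]);np.savez(f"{n}0.npz",p=p,d=d);print(n,calibration(n),d.min(),d.max())
print(calibration("wrist"))
E
```

```text
pics
{'time': 0.0, 'joint_pos': array([-7.03820362e+01,  7.51466504e+00,  8.53318082e+01, -1.21823147e-04,
        8.72611744e+01, -4.89346426e+00]), 'qd': array([-0.15000225,  0.0629528 , -0.0146819 , -0.04048991, -0.07555328,
        0.10163782]), 'joint_efforts': array([-4.28519168e-03, -5.69410729e+01, -5.00549805e+01, -4.15692548e-04,
        1.49522029e-02,  2.70142164e-05]), 'tool_pos': array([ 248.76385845, -545.42392703,  252.22477707]), 'tcp_rot': array([-1.79892734e+02, -9.06145857e-03,  2.45114255e+01]), 'ft_force': array([0.28171625, 0.23173494, 0.35049091]), 'wrist_torque': array([-0.04138956, -0.04760779,  0.0174653 ]), 'grip_force': 0.0, 'finger_gap': 85.30202503898714}
top {'fovy': 53.1781197320943, 'cx': 278.0421143215956, 'cy': 209.0437847365242, 'rvec': array([ 2.21867233, -2.20935936,  0.06024331]), 'tvec': array([257.18017201, 500.54687079, 903.4944505 ])} 0.0 1690.4596
scene {'fovy': 55.254485886825506, 'cx': 281.5785859522848, 'cy': 209.48909633089045, 'rvec': array([ 1.35537185, -2.18214276,  0.94122998]), 'tvec': array([463.61351494, 284.6571114 , 659.22251977])} 0.0 3825.9983
{'fovy': 71.30855070775816, 'cx': 281.77160425718256, 'cy': 214.74828745435468, 'tool_from_camera': array([[-2.08679117e-04, -9.60763927e-01, -2.77367324e-01,
         7.06651257e+01],
       [ 9.99999963e-01, -2.49203565e-04,  1.10851869e-04,
         9.15389466e-02],
       [-1.75623403e-04, -2.77367291e-01,  9.60763944e-01,
        -1.19386657e+02],
       [ 0.00000000e+00,  0.00000000e+00,  0.00000000e+00,
         1.00000000e+00]])}
```

View pics/top0.png

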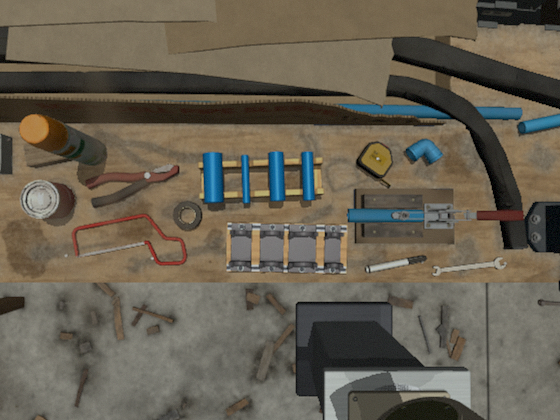

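View pics/scene0.png

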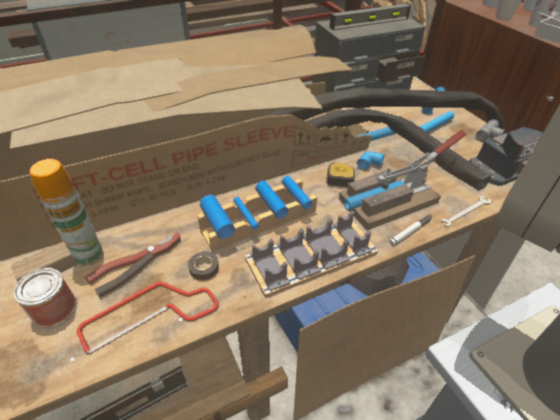

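The top view shows the pipes, left to right, at columns 213 (40), 245 (16), 276 (32) and 308 (25), rows 152–202. The jig saddles are at columns ~240, 272, 301 and 333, rows 225–272. The scene view confirms this, with the jig nearer the robot.

```bash
cat > h.py <<'E'
import numpy as np,cv2
from bench import *
def cam(n,T=None):
    c=calibration(n);f=210/np.tan(np.radians(c["fovy"]/2))
    if n=="wrist":
        M=T@c["tool_from_camera"];return f,c["cx"],c["cy"],M[:3,:3],M[:3,3]
    R=cv2.Rodrigues(c["rvec"])[0];return f,c["cx"],c["cy"],R.T,-R.T@c["tvec"]
def toolT(s):
    from scipy.spatial.transform import Rotation as Ro
    T=np.eye(4);T[:3,:3]=Ro.from_euler("xyz",s["tcp_rot"],degrees=True).as_matrix();T[:3,3]=s["tool_pos"];return T
def plane(C,uv,z):
    f,cx,cy,R,t=C;uv=np.atleast_2d(uv).astype(float)
    d=np.c_[(uv[:,0]-cx)/f,(uv[:,1]-cy)/f,np.ones(len(uv))]@R.T
    return t+d*((z-t[2])/d[:,2])[:,None]
def cloud(C,d):
    f,cx,cy,R,t=C;v,u=np.mgrid[:d.shape[0],:d.shape[1]]
    P=np.stack([(u-cx)/f*d,(v-cy)/f*d,d],-1)@R.T+t;P[d==0]=np.nan;return P
def blue(p):
    h=cv2.cvtColor(p,cv2.COLOR_RGB2HSV);return cv2.inRange(h,(95,120,60),(115,255,255))
def rects(m,amin=200):
    cs=cv2.findContours(m,cv2.RETR_EXTERNAL,cv2.CHAIN_APPROX_NONE)[0];return [c for c in cs if cv2.contourArea(c)>amin]
E
python3 - <<'E'
from h import *
z=np.load("top0.npz");p,d=z["p"],z["d"];C=cam("top");P=cloud(C,d)
print(C[4])
for c in rects(blue(p)):
    x,y,w,h=cv2.boundingRect(c)
    if 190<x<330 and 140<y<210:
        r=cv2.minAreaRect(c);q=plane(C,cv2.boxPoints(r),50);m=q.mean(0);e=[np.linalg.norm(q[1]-q[0]),np.linalg.norm(q[2]-q[1])]
        l=q[1]-q[0] if e[0]>e[1] else q[2]-q[1]
        print(r[0],m.round(1),np.round(e,1),np.degrees(np.arctan2(l[1],l[0])).round(1), P[int(r[0][1]),int(r[0][0])].round(1))
# jig
S=P[218:280,220:355];m=(S[...,2]>50)&(S[...,2]<66)
m8=m.astype(np.uint8);n,lab,st,ce=cv2.connectedComponentsWithStats(m8)
for i in range(1,n):
    if st[i,4]>5: q=S[lab==i];print(st[i]+[220,218,0,0,0],q.mean(0).round(1),q.min(0).round(),q.max(0).round())
pts=S[m][:,:2].astype(np.float32);print(cv2.minAreaRect(pts))
cv2.imwrite("pics/jig.png",cv2.resize(p[140:285,190:360,::-1],None,fx=4.5,fy=4,interpolation=cv2.INTER_CUBIC))
E
```

```text
[468.31124505 277.57920168 914.67228961]
(245.0008087158203, 178.5199737548828) [560.8 328.6  50. ] [14.8 97.8] -177.4 [562.3 329.   44.7]
(307.5799255371094, 175.8973388671875) [567.  199.2  50. ] [ 24.2 100. ] -178.0 [568.  201.   56.6]
(276.5, 176.0) [566.4 263.6  50. ] [31.1 99.6] -179.8 [564.4 264.9  66.6]
(212.76730346679688, 177.0541534423828) [563.4 395.   50. ] [ 39.2 103.9] -177.7 [560.4 392.8  77.2]
[349 218   6   4  18] [477.5 108.1  52.8] [474. 103.  50.] [480. 113.  56.]
[230 231   5   4  18] [449.2 354.5  55.7] [446. 350.  50.] [453. 358.  60.]
[247 231   5   4  19] [449.7 319.2  55. ] [446. 315.  50.] [453. 324.  59.]
[260 231   4   4  16] [449.7 293.9  56.1] [447. 291.  52.] [453. 297.  60.]
[281 232   4   4  16] [447.8 251.   56.3] [445. 248.  52.] [451. 254.  59.]
[290 232   4   4  16] [447.8 232.6  56.6] [445. 229.  53.] [451. 236.  61.]
[314 233   5   4  20] [445.9 182.4  56.1] [443. 179.  51.] [449. 186.  61.]
[327 233   5   4  18] [446.2 155.9  54.8] [443. 151.  50.] [449. 159.  59.]
[339 233   6   4  20] [446.  129.   55.9] [443. 125.  51.] [449. 134.  61.]
[229 262   5   4  20] [386.4 355.6  55.3] [383. 352.  50.] [390. 360.  58.]
[246 262   5   5  19] [385.4 320.3  55.5] [381. 317.  51.] [389. 325.  60.]
[260 263   4   4  16] [384.5 293.6  55.5] [381. 291.  52.] [388. 297.  59.]
[280 263   4   4  16] [384.6 252.8  55.5] [381. 250.  51.] [388. 256.  60.]
[289 263   5   5  18] [384.5 234.2  55.3] [380. 229.  50.] [388. 238.  61.]
[314 264   4   4  16] [382.8 183.4  56.5] [380. 180.  53.] [386. 186.  62.]
[327 264   4   4  16] [382.7 156.6  55.4] [379. 153.  51.] [386. 160.  58.]
[339 264   5   5  21] [382.3 130.5  55.3] [378. 127.  50.] [386. 135.  61.]
((430.85089111328125, 231.317138671875), (254.98361206054688, 102.71085357666016), 89.03655242919922)
```

View pics/jig.png

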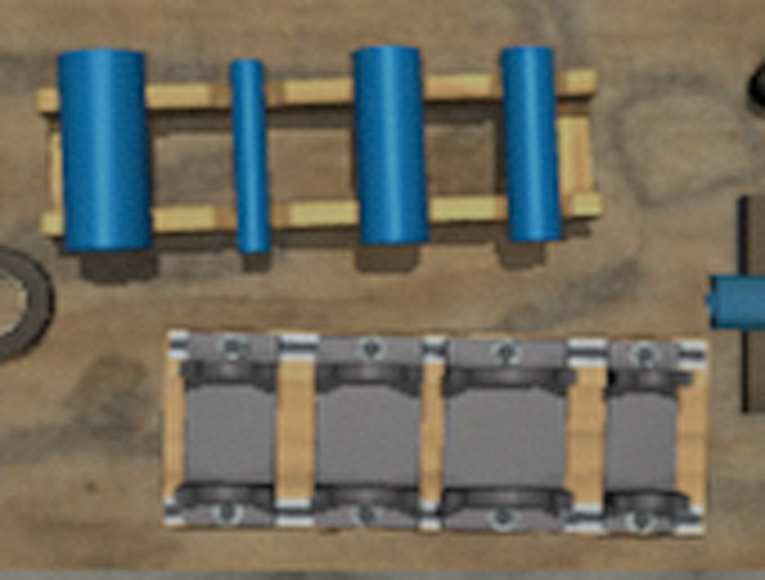

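Notch spacings fix the saddle order: y≈337 is 25, 273 is 32, 208 is 40 and 143 is 16. Next I move over the scene for a closer check.

```bash
python3 -m crank '[[54.5,-61.5,-1,0.428,6],[54.5,-61.5,-1,0.428,6],[54.5,-61.5,-1,0.428,6],[54.5,-61.5,-1,0.428,6],[54.5,-61.5,-1,0.428,6],[54.5,-61.5,-1,0.428,6],[54.5,-61.5,-1,0.428,6],[54.5,-61.5,-1,0.428,6],[54.5,-61.5,-1,0.428,6],[54.5,-61.5,-1,0.428,6],[54.5,-61.5,-1,0.428,6],[54.5,-61.5,-1,0.428,6],[54.5,-61.5,-1,0.428,6],[54.5,-61.5,-1,0.428,6],[54.5,-61.5,-1,0.428,6],[54.5,-61.5,-1,0.428,6],[54.5,-61.5,-1,0.428,6],[54.5,-61.5,-1,0.428,6],[54.5,-61.5,-1,0.428,6],[54.5,-61.5,-1,0.428,6]]'
python3 - <<'E'
from h import *
s=sense();print(s["time"],s["tool_pos"],s["tcp_rot"],s["qd"].round(1))
p,d=snapshot("wrist");np.savez("w0.npz",p=p,d=d,T=toolT(s));cv2.imwrite("pics/w0.png",p[:,:,::-1])
E
```

```text
time: 2.1
tool_pos: [489.4, 238.8, 263.0]
tcp_rot: [180.0, 0.0, -0.1]
ft_force: [-0.8, 0.1, -0.2]
finger_gap: 59.8
grip_force: 0.0
2.1 [489.44623067 238.75253167 263.02276958] [ 1.79966011e+02  3.23840718e-02 -5.53473536e-02] [-0.6 -0.6  0.2  0.1  0.   0.1]
```

View pics/w0.png

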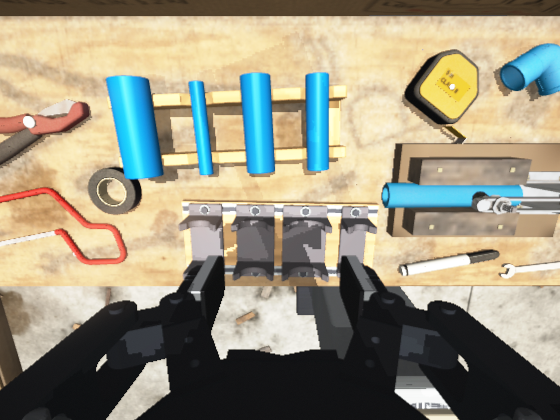

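The wrist view shows the pipes at columns 135, 202, 257 and 317 (rows 75–178). The jig saddles are at columns 205, 255, 305 and 355, with the far plates at row ~215 and the near ones at ~272.

```bash
python3 - <<'E'
from h import *
z=np.load("w0.npz");p,d,T=z["p"],z["d"],z["T"];C=cam("wrist",T);P=cloud(C,d)
for c in rects(blue(p)):
    x,y,w,h=cv2.boundingRect(c)
    if x<340 and y<190 and h>60:
        m=np.zeros(d.shape,np.uint8);cv2.drawContours(m,[c],-1,1,-1);Q=P[(m>0)&(P[...,2]>25)]
        zt=np.percentile(Q[:,2],97);D=min([16,25,32,40],key=lambda D:abs(D-cv2.minAreaRect(Q[:,:2].astype(np.float32))[1][0]) if 0 else abs({16:47.3,25:58.2,32:66.6,40:76.3}[D]-zt))
        ax={16:39.3,25:45.7,32:50.6,40:56.3}[D]
        q=plane(C,c[:,0,:],ax);v,_,_,_=cv2.fitLine(q[:,:2].astype(np.float32),cv2.DIST_L2,0,.01,.01)[:,0][[0,1,2,3]] if 0 else (0,0,0,0)
        r=cv2.minAreaRect(q[:,:2].astype(np.float32))
        R=Q[Q[:,2]>zt-2.5];k=np.polyfit(R[:,0],R[:,1],1);xm=(np.percentile(Q[:,0],1)+np.percentile(Q[:,0],99))/2
        print(D,zt.round(1),"sil",np.round(r[0],1),np.round(r[1],1),round(r[2],1),"ridge",Q[:,0].min().round(1),Q[:,0].max().round(1),"yc",np.polyval(k,xm).round(1),"yaw",np.degrees(k[0]).round(2))
S=P[195:290,175:390];m=((S[...,2]>52)&(S[...,2]<66)&(S[...,0]<470)&(S[...,0]>370)).astype(np.uint8);n,lab,st,ce=cv2.connectedComponentsWithStats(m)
for i in range(1,n):
    if st[i,4]>12: q=S[lab==i];print(st[i]+[175,195,0,0,0],q.mean(0).round(1),q.min(0).round(),q.max(0).round())
E
```

```text
16 46.7 sil [561.  329.3] [100.8  16.2] 2.8 ridge 511.3 610.6 yc 329.9 yaw 2.27
40 75.3 sil [561.  394.7] [105.9  43.8] 2.1 ridge 510.7 611.3 yc 397.2 yaw 3.26
25 57.4 sil [567.  199.9] [102.   24.3] 2.4 ridge 517.1 616.8 yc 199.9 yaw 2.87
32 65.7 sil [565.4 264.7] [103.8  31.4] 2.4 ridge 515.4 615.4 yc 265.2 yaw 3.2
[178 223   8   8  47] [451.3 357.1  54.5] [447. 353.  52.] [455. 361.  58.]
[210 224   6   7  35] [450.7 320.3  54.8] [447. 317.  52.] [454. 324.  57.]
[231 224   7   8  41] [450.1 295.9  54.7] [445. 292.  52.] [454. 299.  57.]
[267 225   7   7  41] [449.3 251.9  54.9] [445. 249.  52.] [453. 256.  57.]
[283 225   6   8  39] [448.8 234.7  54.5] [444. 231.  52.] [453. 237.  58.]
[325 226   7   7  41] [448.  183.4  54.8] [444. 180.  52.] [451. 187.  57.]
[347 226   6   8  39] [447.6 158.5  54.7] [443. 155.  52.] [451. 162.  58.]
[369 226   8   8  43] [446.8 130.4  54.7] [443. 127.  52.] [451. 135.  57.]
[183 272   5   7  20] [389.1 359.3  55. ] [384. 357.  52.] [392. 361.  58.]
[232 273   7   7  36] [386.4 297.5  54.9] [382. 294.  52.] [390. 301.  58.]
[267 274   6   7  35] [385.1 253.5  54.8] [381. 251.  52.] [389. 257.  57.]
[282 274   6   7  30] [385.4 236.3  54.9] [381. 232.  52.] [389. 238.  57.]
[323 274   6   8  38] [384.2 184.4  54.8] [380. 181.  52.] [388. 187.  57.]
```

```bash
python3 -m crank '[[7.7,4.0,5,-0.04,3.9],[7.7,4.0,10,-0.04,3.9],[7.7,4.0,13,-0.04,3.9],[7.7,4.0,15,-0.04,3.9],[7.7,4.0,17,-0.04,3.9],[7.7,4.0,19,-0.04,3.9],[7.7,4.0,20.5,-0.04,3.9],[7.7,4.0,21.5,-0.04,3.9],[7.7,4.0,21.5,-0.04,3.9],[7.7,4.0,21.5,-0.04,3.9]]' 40
python3 - <<'E'
from h import *
s=sense();print(s["tool_pos"],s["tcp_rot"],s["ft_force"])
p,d=snapshot("wrist");cv2.imwrite("pics/w1.png",p[:,:,::-1])
E
```

```text
time: 3.15
tool_pos: [567.2, 199.7, 49.1]
tcp_rot: [-180.0, -0.1, 2.3]
ft_force: [0.3, -0.6, 0.2]
finger_gap: 39.1
grip_force: 0.0
[567.1522714  199.69693755  49.12607211] [-1.79989199e+02 -5.49050275e-02  2.27014876e+00] [ 0.28558655 -0.62813417  0.2220573 ]
```

View pics/w1.png

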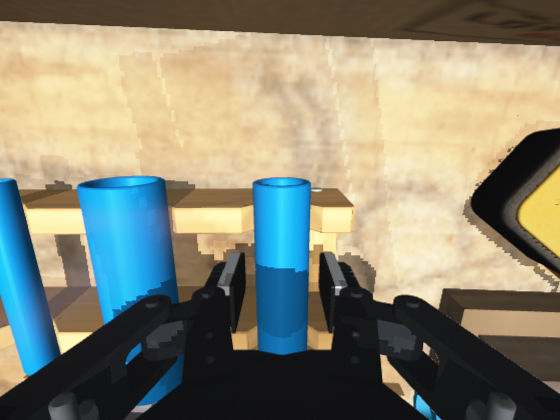

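```bash
python3 -m crank '[[0,0,0,0,1.5],[0,0,0,0,1.5],[0,0,0,0,1.5],[0,0,0,0,1.5],[0,0,0,0,1.5],[0,0,-2,0,1.5],[0,0,-5,0,1.5],[0,0,-7,0,1.5],[-3,-3,-7,0,1.5],[-6.5,-6.5,-7,0.06,1.5],[-10,-10,-7,0.06,1.5],[-13,-13.2,-7,0.06,1.5],[-14.3,-14.4,-7,0.06,1.5],[-14.3,-14.4,-7,0.06,1.5],[-14.3,-14.4,-5.5,0.06,1.5],[-14.3,-14.4,-3.8,0.06,1.5],[-14.3,-14.4,-2.5,0.06,1.5],[-14.3,-14.4,-2.2,0.06,1.5],[-14.3,-14.4,-2.2,0.06,1.5]]' 40
python3 - <<'E'
from h import *
s=sense();print(s["tool_pos"],s["tcp_rot"],s["ft_force"])
p,d=snapshot("wrist");cv2.imwrite("pics/w2.png",p[:,:,::-1]);np.savez("w2.npz",p=p,d=d,T=toolT(s))
C=cam("wrist",toolT(s));P=cloud(C,d);S=P;m=((S[...,2]>45)&(S[...,2]<59)&(S[...,0]>435)&(S[...,0]<460)).astype(np.uint8);n,lab,st,ce=cv2.connectedComponentsWithStats(m)
for i in range(1,n):
    if st[i,4]>60: q=S[lab==i];print(st[i],q.mean(0).round(1),q.min(0).round(),q.max(0).round())
E
```

```text
time: 5.1
tool_pos: [418.0, 337.0, 69.2]
tcp_rot: [179.9, 0.1, -1.2]
ft_force: [0.0, 0.3, 0.7]
finger_gap: 23.7
grip_force: 39.4
[417.97032711 336.99583289  69.15471878] [ 1.79930839e+02  9.40662932e-02 -1.21950461e+00] [0.03316641 0.2655012  0.68490146]
[355 201  20  23 374] [450.3 296.4  52.7] [445. 291.  45.] [454. 300.  58.]
[434 201  34  22 569] [449.3 254.1  51.9] [444. 248.  45.] [453. 259.  58.]
[474 201  27  22 442] [449.1 236.9  51.8] [444. 230.  45.] [453. 239.  58.]
[231 202  23  22 420] [451.3 355.9  52.5] [446. 351.  45.] [455. 361.  58.]
[310 202  13  22 258] [450.9 320.1  54.3] [446. 317.  45.] [454. 323.  58.]
```

View pics/w2.png

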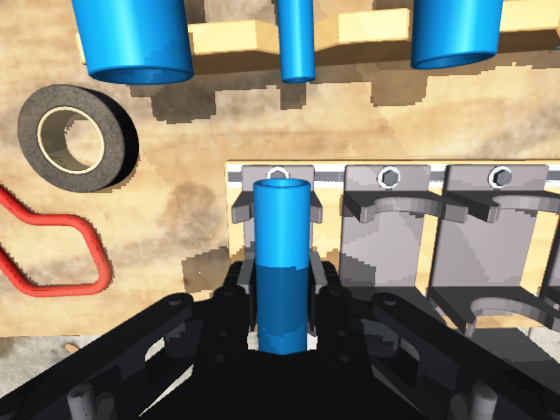

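```bash
python3 -m crank '[[0,-0.15,0.5,0,1.5],[0,-0.15,1.1,0,1.5],[0,-0.15,1.5,0,1.5],[0,-0.15,1.6,0,1.5],[0,-0.15,1.6,0,1.5]]' 40; python3 -m crank '[[0,-0.15,1.6,0,3.7],[0,-0.15,1.6,0,3.7],[0,-0.15,1.6,0,3.7],[0,-0.15,1.6,0,3.7],[0,-0.15,-1,0,3.7],[0,-0.15,-5,0,3.7],[0,-0.15,-8,0,3.7],[0,-0.15,-8,0,3.7]]'
python3 - <<'E'
from h import *
s=sense();print(s["tool_pos"],s["tcp_rot"],s["ft_force"])
p,d=snapshot("wrist");cv2.imwrite("pics/w3.png",p[:,:,::-1])
C=cam("wrist",toolT(s));P=cloud(C,d);b=blue(p)>0
Q=P[b&(P[...,0]<480)&(P[...,0]>350)&(P[...,1]>310)&(P[...,1]<360)];print("x",Q[:,0].min(),Q[:,0].max(),"ztop",np.percentile(Q[:,2],95));
for a in(380,400,420,440,460):
    t=Q[abs(Q[:,0]-a)<6]
    if len(t): print(a,np.percentile(t[:,2],95).round(1),((t[:,1].min()+t[:,1].max())/2).round(1))
E
```

```text
time: 5.65
tool_pos: [418.4, 339.7, 56.0]
tcp_rot: [-180.0, -0.0, -1.1]
ft_force: [-7.0, -4.9, 16.1]
finger_gap: 24.0
grip_force: 41.1
time: 6.45
tool_pos: [420.4, 342.4, 139.2]
tcp_rot: [-179.8, -0.3, -1.2]
ft_force: [-0.5, -0.2, 0.8]
finger_gap: 37.0
grip_force: 0.0
[420.38692897 342.42287418 139.21453787] [-179.76683072   -0.34282017   -1.15769639] [-0.47348234 -0.24746357  0.80688934]
x 368.37393967412686 468.75904307182304 ztop 63.6215358773631
380 63.5 341.4
400 63.6 339.7
420 63.7 340.4
440 63.7 338.6
460 63.6 339.7
```

View pics/w3.png

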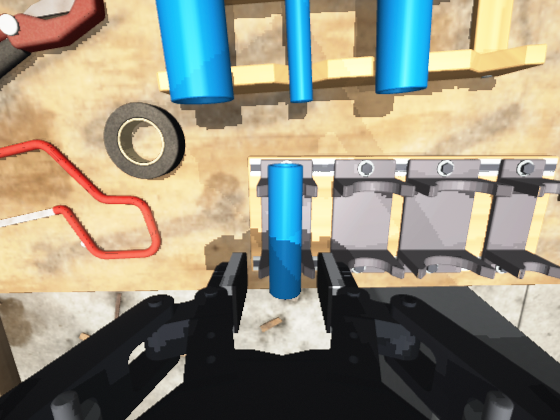

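Pipe 25 is seated: top at 63.6 mm, centre x 418.6, y 339.7. Next is pipe 32.

```bash
python3 -m crank '[[5,2.4,0,0,4.7],[10,4.8,0,-0.06,4.7],[14.9,7.2,0,-0.06,4.7],[14.9,7.2,0,-0.06,4.7],[14.9,7.2,3,-0.06,4.7],[14.9,7.2,6,-0.06,4.7],[14.9,7.2,8.5,-0.06,4.7],[14.9,7.2,9.9,-0.06,4.7],[14.9,7.2,9.9,-0.06,4.7],[14.9,7.2,9.9,-0.06,4.7],[14.9,7.2,9.9,-0.06,2],[14.9,7.2,9.9,-0.06,2],[14.9,7.2,9.9,-0.06,2],[14.9,7.2,9.9,-0.06,2],[14.9,7.2,9.9,-0.06,2]]' 40; python3 -c "
from bench import sense;s=sense();print(s['tool_pos'],s['tcp_rot'])"
```

```text
time: 8.0
tool_pos: [566.9, 264.9, 37.4]
tcp_rot: [179.9, -0.1, 2.3]
ft_force: [-0.4, -7.9, 3.4]
finger_gap: 31.2
grip_force: 39.5
[566.89753066 264.8571494   37.35229723] [ 1.79922848e+02 -1.32074325e-01  2.25591495e+00]
```

The rise had fallen short, so this grasp is 13 mm low. I'll regrasp at axis height and use measured poses from here on.

```bash
python3 -m crank '[[0,0,0,0,4.5],[0,0,0,0,4.5],[0,0,0,0,4.5],[0,0,-1.35,0,4.5],[0,0,-1.35,0,4.5],[0,0,-1.35,0,4.5],[0,0,-1.35,0,2],[0,0,-1.35,0,2],[0,0,-1.35,0,2],[0,0,-1.35,0,2]]' 40; python3 -c "
from bench import sense;s=sense();print(s['tool_pos'],s['tcp_rot'])"
```

```text
time: 9.0
tool_pos: [565.9, 264.8, 49.2]
tcp_rot: [179.9, 0.0, 2.3]
ft_force: [-1.3, -5.7, 6.5]
finger_gap: 31.2
grip_force: 39.1
[565.88307346 264.78014534  49.22489174] [1.79899292e+02 4.31217001e-03 2.26942583e+00]
```

```bash
python3 -m crank '[[0,0,-2.5,0,2],[0,0,-5,0,2],[0,0,-7,0,2],[-4,-0.5,-7,0,2],[-8,-1,-7,0.03,2],[-12,-1.4,-7,0.06,2],[-14.8,-1.6,-7,0.06,2],[-14.8,-1.6,-7,0.06,2],[-14.8,-1.6,-7,0.06,2],[-14.8,-1.6,-5,0.06,2],[-14.8,-1.6,-3,0.06,2],[-14.8,-1.6,-2,0.06,2],[-14.8,-1.6,-1.5,0.06,2],[-14.8,-1.6,-1.5,0.06,2]]' 40
python3 - <<'E'
from h import *
s=sense();print(s["tool_pos"],s["tcp_rot"],s["ft_force"])
p,d=snapshot("wrist");cv2.imwrite("pics/w4.png",p[:,:,::-1])
C=cam("wrist",toolT(s));S=cloud(C,d);m=((S[...,2]>45)&(S[...,2]<59)&(S[...,0]>435)&(S[...,0]<460)).astype(np.uint8);n,lab,st,ce=cv2.connectedComponentsWithStats(m)
for i in range(1,n):
    if st[i,4]>60: q=S[lab==i];print(st[i],q.mean(0).round(1),q.min(0).round(),q.max(0).round())
E
```

```text
time: 10.4
tool_pos: [417.2, 275.7, 63.3]
tcp_rot: [180.0, 0.1, -1.2]
ft_force: [0.1, -0.7, 0.3]
finger_gap: 30.8
grip_force: 39.7
[417.22509735 275.74730169  63.2788347 ] [ 1.79965165e+02  5.69085560e-02 -1.18332750e+00] [ 0.05654596 -0.66050993  0.26099838]
[153 195  22  59 856] [447.9 328.9  54.9] [435. 327.  45.] [460. 333.  59.]
[229 205  15  24 306] [450.5 295.9  54. ] [445. 293.  45.] [454. 299.  58.]
[319 205  22  23 424] [449.5 253.   53. ] [445. 248.  45.] [453. 257.  57.]
[357 205  22  23 410] [449.2 235.4  52.6] [444. 230.  45.] [453. 239.  58.]
[458 205  35  23 637] [447.9 185.1  51.9] [443. 179.  45.] [452. 189.  58.]
[513 205  31  23 512] [447.5 160.1  51.5] [443. 151.  45.] [451. 163.  58.]
[ 93 206  22  23 383] [451.4 356.6  54.2] [446. 349.  45.] [458. 361.  59.]
[175 206  22  23 408] [450.8 319.8  52.5] [446. 317.  45.] [454. 326.  58.]
```

View pics/w4.png

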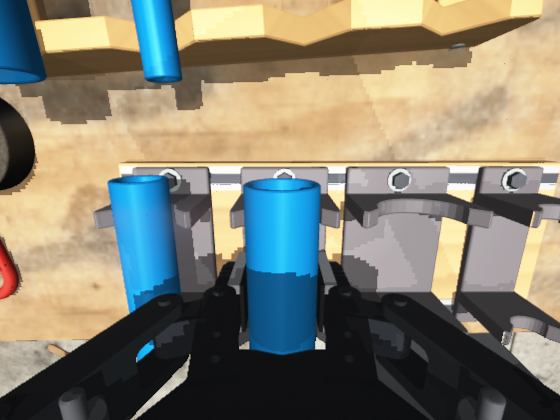

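```bash
python3 -m crank '[[0,0.13,0.5,0,2],[0,0.13,1,0,2],[0,0.13,1.3,0,2],[0,0.13,1.3,0,2],[0,0.13,1.3,0,2]]' 40; python3 -m crank '[[0,0.13,1.3,0,4.5],[0,0.13,1.3,0,4.5],[0,0.13,1.3,0,4.5],[0,0.13,1.3,0,4.5],[0,0.13,-1,0,4.5],[0,0.13,-4,0,4.5],[0,0.13,-7,0,4.5],[0,0.13,-7,0,4.5],[0,0.13,-7,0,4.5],[0,0.13,-7,0,4.5]]'
cat > chk.py <<'E'
import sys
from h import *
s=sense();print(s["tool_pos"].round(1),s["tcp_rot"].round(1),s["ft_force"].round(1))
p,d=snapshot("wrist");C=cam("wrist",toolT(s));P=cloud(C,d);b=blue(p)>0;cv2.imwrite(sys.argv[1],p[:,:,::-1])
for D,y in((25,339),(32,274.5),(40,209.5),(16,145)):
    Q=P[b&(P[...,0]<480)&(P[...,0]>350)&(abs(P[...,1]-y)<D/2+5)&(P[...,2]>40)]
    if len(Q)<100: continue
    print(D,"x",Q[:,0].min().round(1),Q[:,0].max().round(1),[(a,np.percentile(t[:,2],95).round(1),((t[:,1].min()+t[:,1].max())/2).round(1)) for a in(380,400,430,460) for t in [Q[abs(Q[:,0]-a)<6]] if len(t)>5])
for D,y,z in((40,395,56.3),(16,329.4,39.3)):
    Q=P[b&(P[...,0]>500)&(abs(P[...,1]-y)<D/2+8)&(P[...,2]>30)]
    if len(Q)>100:
        k=Q[Q[:,2]>np.percentile(Q[:,2],95)-2];print("cradle",D,"x",Q[:,0].min().round(1),Q[:,0].max().round(1),"y",k[:,1].mean().round(1))
E
python3 chk.py pics/w5.png
```

```text
time: 10.95
tool_pos: [417.1, 274.8, 50.8]
tcp_rot: [-180.0, -0.0, -1.2]
ft_force: [-0.6, 0.1, -1.1]
finger_gap: 31.0
grip_force: 39.8
time: 11.95
tool_pos: [416.0, 272.8, 119.1]
tcp_rot: [179.9, 0.1, -1.2]
ft_force: [-0.2, 0.1, 0.1]
finger_gap: 44.8
grip_force: 0.0
[416.  272.8 119.1] [ 1.799e+02  1.000e-01 -1.200e+00] [-0.2  0.1  0.1]
25 x 373.1 468.7 [(380, np.float64(63.5), np.float64(341.6)), (400, np.float64(63.6), np.float64(340.3)), (430, np.float64(63.6), np.float64(339.1)), (460, np.float64(63.6), np.float64(339.1))]
32 x 366.8 467.5 [(380, np.float64(67.1), np.float64(276.0)), (400, np.float64(67.1), np.float64(276.1)), (430, np.float64(67.1), np.float64(275.0)), (460, np.float64(67.0), np.float64(275.0))]
cradle 40 x 510.4 558.0 y 394.4
cradle 16 x 510.7 560.4 y 328.5
```

Pipe 32 is seated (top 67.1, y 275). Shifts restart with every call, which explains the earlier offset. Next is pipe 40.

```bash
python3 -m crank '[[3.5,-3,0,0,5.7],[7,-6,0,0,5.7],[10.5,-9.2,0,-0.06,5.7],[14.2,-12.5,0,-0.06,5.7],[14.2,-12.5,0,-0.06,5.7],[14.2,-12.5,0,-0.06,5.7],[14.2,-12.5,2,-0.06,5.7],[14.2,-12.5,4,-0.06,5.7],[14.2,-12.5,5.5,-0.06,5.7],[14.2,-12.5,6.4,-0.06,5.7],[14.2,-12.5,6.4,-0.06,5.7],[14.2,-12.5,6.4,-0.06,5.7],[14.2,-12.5,6.4,-0.06,3],[14.2,-12.5,6.4,-0.06,3],[14.2,-12.5,6.4,-0.06,3],[14.2,-12.5,6.4,-0.06,3],[14.2,-12.5,6.4,-0.06,3]]' 40; python3 -c "
from bench import sense;s=sense();print(s['tool_pos'],s['tcp_rot'])
s=sense();print(s['tool_pos'],s['tcp_rot'])"
```

```text
time: 13.7
tool_pos: [562.5, 394.8, 58.6]
tcp_rot: [179.9, -0.1, 2.3]
ft_force: [-2.7, -6.8, 5.8]
finger_gap: 38.7
grip_force: 39.7
[562.45616442 394.78327863  58.62755621] [ 1.79946854e+02 -7.90187183e-02  2.25751929e+00]
[562.45616442 394.78327863  58.62755621] [ 1.79946854e+02 -7.90187183e-02  2.25751929e+00]
```

```bash
python3 -m crank '[[0,0,-2.5,0,3],[0,0,-5,0,3],[0,0,-7,0,3],[-3,3.5,-7,0,3],[-6,7.1,-7,0.03,3],[-9,10.6,-7,0.06,3],[-12,14.1,-7,0.06,3],[-15.2,17.9,-7,0.06,3],[-15.2,17.9,-7,0.06,3],[-15.2,17.9,-7,0.06,3],[-15.2,17.9,-5,0.06,3],[-15.2,17.9,-3,0.06,3],[-15.2,17.9,-2,0.06,3],[-15.2,17.9,-1.3,0.06,3],[-15.2,17.9,-1.3,0.06,3],[-15.2,17.9,-1.3,0.06,3]]' 40
python3 - <<'E'
from h import *
s=sense();print(s["tool_pos"],s["tcp_rot"],s["ft_force"])
p,d=snapshot("wrist");cv2.imwrite("pics/w6.png",p[:,:,::-1])
C=cam("wrist",toolT(s));S=cloud(C,d);m=((S[...,2]>45)&(S[...,2]<59)&(S[...,0]>435)&(S[...,0]<460)).astype(np.uint8);n,lab,st,ce=cv2.connectedComponentsWithStats(m)
for i in range(1,n):
    if st[i,4]>60: q=S[lab==i];print(st[i],q.mean(0).round(1),q.min(0).round(),q.max(0).round())
E
```

```text
time: 15.3
tool_pos: [417.4, 211.0, 70.4]
tcp_rot: [-180.0, -0.0, -1.1]
ft_force: [-0.5, 0.5, 0.5]
finger_gap: 39.0
grip_force: 40.5
[417.42910149 211.02648108  70.4277496 ] [-1.79982438e+02 -3.67963492e-02 -1.14523487e+00] [-0.48089998  0.54882367  0.45836624]
[ 524  184   36   44 1245] [450.3  84.4  53.3] [441.  78.  45.] [460.  87.  59.]
[170 193  18  55 644] [447.8 260.1  54.8] [435. 259.  47.] [460. 263.  59.]
[  18  194   58   57 1779] [448.5 326.2  53.3] [435. 316.  45.] [460. 333.  59.]
[ 96 205  20  22 313] [450.1 295.5  54.1] [445. 292.  45.] [454. 299.  58.]
[188 205  20  22 366] [449.5 251.5  52.6] [444. 248.  45.] [453. 258.  58.]
[224 205  12  22 218] [449.2 235.6  54.5] [444. 233.  45.] [453. 238.  58.]
[328 205  19  22 359] [448.2 183.8  53.3] [443. 180.  45.] [452. 188.  58.]
[377 204  25  23 399] [447.7 158.3  52. ] [443. 149.  45.] [451. 162.  58.]
[421 204  37  23 581] [446.9 132.5  51.7] [442. 127.  45.] [451. 139.  59.]
```

View pics/w6.png

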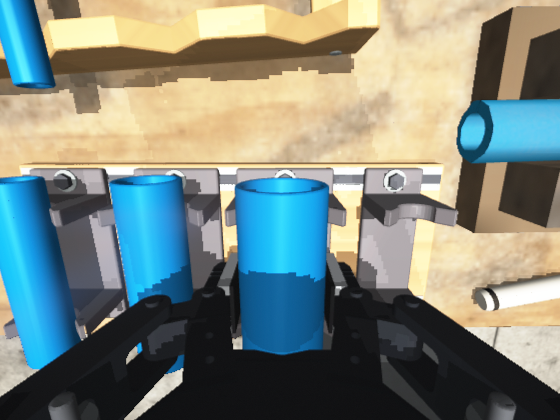

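```bash
python3 -m crank '[[0,0.15,0.5,0,3],[0,0.15,1.1,0,3],[0,0.15,1.5,0,3],[0,0.15,1.65,0,3],[0,0.15,1.65,0,3],[0,0.15,1.65,0,3]]' 40; python3 -m crank '[[0,0,0,0,5.3],[0,0,0,0,5.3],[0,0,0,0,5.3],[0,0,0,0,5.3],[0,0,-2,0,5.3],[0,0,-5,0,5.3],[0,0,-7.5,0,5.3],[0,0,-7.5,0,5.3],[0,0,-7.5,0,5.3]]'
python3 chk.py pics/w7.png
```

```text
time: 15.95
tool_pos: [416.7, 209.1, 54.2]
tcp_rot: [180.0, 0.0, -1.2]
ft_force: [-7.1, -3.3, 15.1]
finger_gap: 38.6
grip_force: 42.0
time: 16.85
tool_pos: [417.2, 209.3, 128.7]
tcp_rot: [-180.0, -0.1, -1.2]
ft_force: [-0.1, -0.3, 0.8]
finger_gap: 53.1
grip_force: 0.0
[417.2 209.3 128.7] [-1.8e+02 -1.0e-01 -1.2e+00] [-0.1 -0.3  0.8]
25 x 368.3 468.6 [(380, np.float64(63.6), np.float64(339.4)), (400, np.float64(63.5), np.float64(339.0)), (430, np.float64(63.6), np.float64(338.2)), (460, np.float64(63.6), np.float64(337.8))]
32 x 376.6 467.4 [(380, np.float64(66.7), np.float64(282.9)), (400, np.float64(67.1), np.float64(274.9)), (430, np.float64(67.1), np.float64(273.7)), (460, np.float64(67.0), np.float64(274.0))]
40 x 365.4 466.0 [(380, np.float64(70.9), np.float64(209.1)), (400, np.float64(71.0), np.float64(209.6)), (430, np.float64(71.0), np.float64(208.8)), (460, np.float64(71.1), np.float64(208.3))]
cradle 16 x 510.8 568.2 y 328.4
```

Pipe 40 is seated (top 71.0). The last one is pipe 16.

```bash
python3 -m crank '[[3.5,-3,0,0,3.4],[7,-6,0,0,3.4],[10.5,-9.1,0,-0.06,3.4],[14.1,-12.3,0,-0.06,3.4],[14.1,-12.3,0,-0.06,3.4],[14.1,-12.3,2,-0.06,3.4],[14.1,-12.3,4.5,-0.06,3.4],[14.1,-12.3,7,-0.06,3.4],[14.1,-12.3,8.2,-0.06,3.4],[14.1,-12.3,8.7,-0.06,3.4],[14.1,-12.3,8.7,-0.06,3.4],[14.1,-12.3,8.7,-0.06,3.4],[14.1,-12.3,8.7,-0.06,0.8],[14.1,-12.3,8.7,-0.06,0.8],[14.1,-12.3,8.7,-0.06,0.8],[14.1,-12.3,8.7,-0.06,0.8],[14.1,-12.3,8.7,-0.06,0.8]]' 40; python3 -c "
from bench import sense;s=sense();print(s['tool_pos'],s['tcp_rot'])"
```

```text
time: 18.6
tool_pos: [561.2, 329.6, 43.0]
tcp_rot: [-180.0, -0.1, 2.3]
ft_force: [-0.5, -2.4, 6.6]
finger_gap: 14.6
grip_force: 39.1
[561.22133954 329.62675518  42.97432485] [-1.79954595e+02 -1.27568112e-01  2.28431875e+00]
```

```bash
python3 -m crank '[[0,0,-2.5,0,0.8],[0,0,-5.5,0,0.8],[0,0,-8.5,0,0.8],[-3,3.5,-8.5,0,0.8],[-6,7.1,-8.5,0.03,0.8],[-9,10.6,-8.5,0.06,0.8],[-12,14.1,-8.5,0.06,0.8],[-15.3,17.9,-8.5,0.06,0.8],[-15.3,17.9,-8.5,0.06,0.8],[-15.3,17.9,-8.5,0.06,0.8],[-15.3,17.9,-6.5,0.06,0.8],[-15.3,17.9,-4.5,0.06,0.8],[-15.3,17.9,-3.2,0.06,0.8],[-15.3,17.9,-2.8,0.06,0.8],[-15.3,17.9,-2.8,0.06,0.8],[-15.3,17.9,-2.8,0.06,0.8]]' 40
python3 - <<'E'
from h import *
s=sense();print(s["tool_pos"],s["tcp_rot"],s["ft_force"])
p,d=snapshot("wrist");cv2.imwrite("pics/w8.png",p[:,:,::-1])
C=cam("wrist",toolT(s));S=cloud(C,d);m=((S[...,2]>45)&(S[...,2]<59)&(S[...,0]>435)&(S[...,0]<460)).astype(np.uint8);n,lab,st,ce=cv2.connectedComponentsWithStats(m)
for i in range(1,n):
    if st[i,4]>60: q=S[lab==i];print(st[i],q.mean(0).round(1),q.min(0).round(),q.max(0).round())
E
```

```text
time: 20.2
tool_pos: [415.2, 144.7, 70.0]
tcp_rot: [-180.0, -0.1, -1.1]
ft_force: [-0.8, 0.4, -0.5]
finger_gap: 14.4
grip_force: 39.2
[415.2213311  144.69596878  70.03706171] [-1.79984915e+02 -5.00216910e-02 -1.13837634e+00] [-0.75551438  0.39914855 -0.51817891]
[ 397  183  163   43 6128] [450.7  52.3  57.3] [441.  13.  45.] [460.  86.  59.]
[179 187  34  57 951] [448.  186.9  53.7] [435. 179.  45.] [460. 192.  59.]
[  23  189   57   57 1720] [448.1 257.5  53.1] [435. 247.  45.] [460. 264.  59.]
[ 84 203  20  22 329] [448.9 234.4  54.1] [444. 231.  45.] [453. 239.  58.]
[246 203  18  22 346] [447.8 157.2  53.3] [442. 153.  45.] [451. 161.  58.]
[300 203  19  22 369] [447.2 131.   53. ] [442. 127.  45.] [451. 135.  58.]
```

View pics/w8.png

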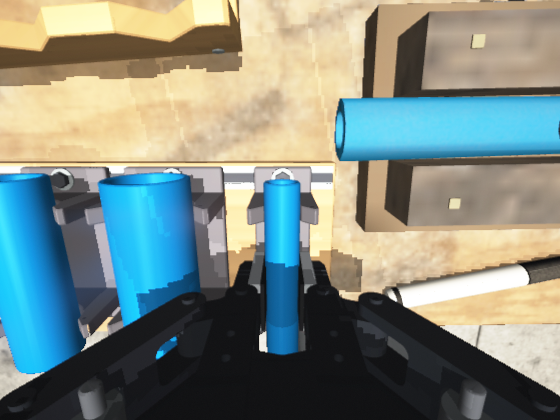

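The pipe is centred over its saddle (horns at columns 246 and 319, pipe at 282). Lower and release.

```bash
python3 -m crank '[[0,0,0.5,0,0.8],[0,0,1,0,0.8],[0,0,1.3,0,0.8],[0,0,1.45,0,0.8],[0,0,1.45,0,0.8],[0,0,1.45,0,0.8]]' 40; python3 -m crank '[[0,0,0,0,3],[0,0,0,0,3],[0,0,0,0,3],[0,0,0,0,3],[0,0,-2,0,3],[0,0,-5,0,3],[0,0,-10,0,3],[0,0,-13,0,3],[0,0,-13,0,3],[0,0,-13,0,3],[0,0,-13,0,3],[0,0,-13,0,3]]'
python3 chk.py pics/w9.png
```

```text
time: 20.85
tool_pos: [414.5, 144.3, 55.5]
tcp_rot: [180.0, 0.0, -1.2]
ft_force: [-5.7, -2.0, 11.6]
finger_gap: 14.6
grip_force: 40.3
time: 22.05
tool_pos: [413.4, 144.1, 183.0]
tcp_rot: [180.0, 0.2, -1.2]
ft_force: [-0.5, -0.5, -0.4]
finger_gap: 30.1
grip_force: 0.0
[413.4 144.1 183. ] [180.    0.2  -1.2] [-0.5 -0.5 -0.4]
25 x 368.3 468.5 [(380, np.float64(63.5), np.float64(339.0)), (400, np.float64(63.3), np.float64(337.8)), (430, np.float64(63.4), np.float64(338.4)), (460, np.float64(63.5), np.float64(338.1))]
32 x 366.9 467.5 [(380, np.float64(67.0), np.float64(274.0)), (400, np.float64(67.0), np.float64(274.3)), (430, np.float64(67.0), np.float64(273.5)), (460, np.float64(66.9), np.float64(273.1))]
40 x 365.6 465.9 [(380, np.float64(71.0), np.float64(208.4)), (400, np.float64(70.6), np.float64(208.2)), (430, np.float64(71.2), np.float64(207.5)), (460, np.float64(70.8), np.float64(207.3))]
16 x 364.7 464.3 [(380, np.float64(59.4), np.float64(144.8)), (400, np.float64(59.1), np.float64(145.0)), (430, np.float64(59.1), np.float64(143.9)), (460, np.float64(59.0), np.float64(143.7))]
```

View pics/w9.png

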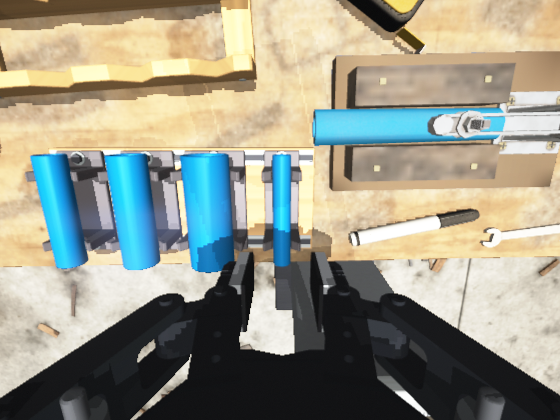

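All four pipes lie in their saddles. The tops read 59.1, 63.5, 67.0 and 71.0 mm, each about 0.9 mm below nominal, which matches the camera's bias throughout. They are centred at x ≈ 414.5–418.4.

```bash
python3 -c "
from bench import *;print(hand_in())"
```

```text
the job is handed in; nothing more can be done
None
```

All four pipes are in their own saddles, seated, centred lengthwise and released; I handed the job in at about 22 s of robot time, and no verdict came back.

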